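Closing down the sharpening corner of the carving bench

ROBOT

A 7-joint arm with a two-finger parallel gripper is mounted at the origin on the work surface. World frame = base frame: x ahead of the robot, y to its left, z up, the work surface at z = 0. Lengths are in m, angles in rad, forces in N, time in s.
With the tool pointing down it reaches from about 0.425 to 0.925 m from the base axis. Payload 6.8 kg.
Tool frame: the origin (TCP) lies on the front face of the gripper's body, between the roots of the fingers; the fingertips stand 73 mm ahead of it and the grasp point (between the pads) lies 54 mm ahead of it (env.nose_length is the distance from the TCP to the fingertips, in m); z points along the fingers, y is the line along which they close (so a half turn about z gives the same grasp; the last joint's range is limited). The gripper opens to 85 mm and grips with 20 to 120 N. Pads are 22 mm wide; open, the fingers measure 114 mm over their backs; the gripper's body (76 mm by 85 mm) begins 54 mm behind the grasp point. The pads swing forward as they close: fully open they stand 13 mm farther back than shut.
Start: joints at [1.087, 0.477, 0.022, 1.555, -0.011, 1.109, -0.083], TCP at [0.248, -0.628, 0.304] pointing down, gripper open.
Joint ranges: [-2.96, 2.96], [-0.34, 2.1], [-1.41, 1.46], [0.24, 2.44], [-1.37, 4.51], [0.17, 1.92], [-2.96, 2.96]. Speed limits (rad/s): [2.39, 2.39, 3.14, 3.14, 3.14, 3.14, 3.14].

INTERFACE

Orientations are given as a unit quaternion [w, x, y, z].
In Python, from cell import env, kin, camera, calibration, job gives the robot as it stands. The module is installed in compiled form; this text tells all that it offers. Calls block until the motion is done:
- env.reach(position, orientation): joint-space move of the TCP to a pose.
- env.movel(position, velocity=0.15, rot=None, stop_force=None): straight line of the TCP; rot=None keeps the orientation; velocity is the mean speed in m/s. With stop_force (N) it stops when the force on the tool has changed by that much, and returns True; else False.
- env.goto_joints(angles): joint-space move.
- env.grip(opening, f_grip=None): finger opening in m; f_grip is the grip in N (None keeps the last); returns when the fingers have stopped.
- env.dwell(seconds).
- kin.inverse_kinematics(position, orientation): joint angles nearest the present ones, or None.
- env.get_state(): the state.
- camera(name): name is "scene" or "top"; returns (picture, depth): 400x640x3 uint8, blue, green, red; 400x640 float32, m along the optical axis (not along the pixel's ray), 0 where there is no reading.
- calibration(name): a dict with "fx", "fy", "cx", "cy" (pixels), "rvec" (rotation vector, rad) and "tvec" (3), from world to camera coordinates, as OpenCV has them. Camera axes: x right, y down, z forward; pixel columns grow to the right and rows downward; lengths in m; the calibration is good to about 2 mm. A picture is of the moment at which its call begins. calibration takes no time and is no camera call.
A pose or a line that the arm cannot do raises env.PlanningError and nothing moves.
- job.job_done(): hands the job in; it is judged then, once.
The state is a dict: "time": time; "qpos": joint angles; "joint_velocities": joint speeds; "joint_torque": joint torques, N m; "tcp_pos": TCP position; "orientation": TCP orientation; "force": force on the tool from outside, world axes, zero at the start; "torque": the same for the moment, N m; "opening": finger opening in m; "gripper_force": force on a finger pad.
Only numpy, scipy, OpenCV 4.12 (cv2) and the standard library are available. Lean on these libraries where they do the work, as an engineer would, in place of code of your own. Each camera call takes 0.05 s, during which the arm holds its last target. There are 200 camera calls.

TASK

Sharpening is finished: lay the stone's wooden cover flat and level in the framed recess over the stone in the open drawer, and only then push the drawer fully home. Hang every pair of ear defenders over the steel rail, between its posts, with the headband across the bar and the cups hanging free on either side of it; do this before, between or after the drawer work as you like. Leave the gouges and the wood offcut where they are, and leave everything at rest.

Things in the scene. Friction and masses are not known exactly. Their poses are not given: they have to be found in the camera images.
- rail_mid (a point): middle of the axis of the steel bar, 150 mm above the table. The bar is a round bar of radius 7 mm along this point's y axis, on two posts (radius 10 mm) at y = -180 and +180 mm, whose feet are blocks 90 x 50 x 12 mm
- cover: dark wooden cover board 80 (own x) x 120 (own y) x 10 mm, 0.16 kg, with a pale batten grip on top: 18 (x) x 70 (y) mm, 18 mm high, its top 28 mm above the origin. Origin at the centre of the board's underside, z up. It starts lying on top of the chest, which is 100 mm above the table. A half turn about z makes no difference
- stone (a point): centre of the top face of the grey sharpening stone in the drawer of the wooden chest; it moves with the drawer, z up. The stone's face is the floor of a recess 88 (point x) x 128 (point y) mm, framed by a pale wooden rim 8 mm wide that stands 10 mm above the stone, so the cover fits in it with 4 mm to spare all round, flush with the rim. The stone's face is 44 mm above the table
- front (a point): centre of the outer face of the drawer's wooden front, 58 mm above the table; +x points into the chest (the way it shuts). The front is 214 mm wide, from 13 to 87 mm above the table, flat between two brass knobs that stick out 22 mm at y = -75 and +75 mm. The chest is 240 mm deep (x), 220 mm wide, 100 mm high; its fixed part begins 15 mm behind the shut front's face
- drawer (a joint): how far the drawer is open, in m: 0 fully home at its stop, 0.17 fully out. It slides with a friction of about 2.5 N and stays where it is left
- gouge0: bystander: carving gouge lying under the rail, 200 mm long, handle 26 mm thick; origin where blade meets handle
- gouge1: bystander: carving gouge like the other, lying under the rail
- offcut: bystander: wooden offcut 100 x 70 x 18 mm lying to the left of the rail; origin at the centre of its underside
- muffs0: a pair of ear defenders, starting upright on its two flat-bottomed grey cups: 157 mm wide over the cups (own x), 64 mm deep (own y), 125 mm high, 0.24 kg. Origin midway between the cups at their underside, z up. Cups 66 mm high, 96 mm clear between their hard shells along x; from their tops the black headband rises to a flat crown (see the _under point). May be absent
- muffs0_under (a point): middle of the underside of the headband's crown of muffs0, 113 mm above its origin along its own z: the part that rests on the bar. The crown is flat, 50 mm long (x), 28 mm wide (y) and 12 mm thick (its top 125 mm above the origin), and can be gripped across its 28 mm width; swung fast, it tips in the grip
- muffs1: another pair of ear defenders just like muffs0, the same sizes, origin and axes. May be absent
- muffs1_under (a point): middle of the underside of the headband's crown of muffs1, 113 mm above its origin along its own z: the part that rests on the bar. The crown is flat, 50 mm long (x), 28 mm wide (y) and 12 mm thick (its top 125 mm above the origin), and can be gripped across its 28 mm width; swung fast, it tips in the grip
- muffs2: another pair of ear defenders just like muffs0, the same sizes, origin and axes. May be absent
- muffs2_under (a point): middle of the underside of the headband's crown of muffs2, 113 mm above its origin along its own z: the part that rests on the bar. The crown is flat, 50 mm long (x), 28 mm wide (y) and 12 mm thick (its top 125 mm above the origin), and can be gripped across its 28 mm width; swung fast, it tips in the grip
Mind the look-alikes: they are no part of the job. What is shaped like the muffs2 but turquoise is not meant.

How it is judged:
On the way, in this order (a step that is already met when the one before it is completed fails the run):
1. the cover lies flat and level in the recess on the stone, the drawer still open (z of cover in the frame of stone between -0.003 and 0.003 m and x of cover in the frame of stone between -0.01 and 0.01 m and y of cover in the frame of stone between -0.01 and 0.01 m and angle between cover's own z axis and vertical below 0.04 rad and value of joint drawer above 0.02 m), for 0.3 s.
2. the drawer is pushed fully home with the cover lying level in it (z of cover in the frame of stone between -0.003 and 0.003 m and x of cover in the frame of stone between -0.01 and 0.01 m and y of cover in the frame of stone between -0.01 and 0.01 m and angle between cover's own z axis and vertical below 0.04 rad and value of joint drawer below 0.004 m), for 0.3 s.
At the end, for the whole second after the job is handed in: Cover in the recess (3 mm of full depth, 10 mm of centre, 0.04 rad of level); drawer within 4 mm of home; each pair present hangs at rest on the bar between the posts: crown underside within 25 mm sideways of the bar axis and 6 mm below to 25 mm above it, tilt under 0.35 rad (all of step 2 and y of muffs0_under in the frame of rail_mid between -0.165 and 0.165 m and x of muffs0_under in the frame of rail_mid between -0.025 and 0.025 m and z of muffs0_under in the frame of rail_mid between -0.006 and 0.025 m and angle between each of muffs0, muffs1, muffs2's own z axis and vertical below 0.35 rad and linear speed of each of muffs0, muffs1, muffs2 below 0.08 m/s and y of muffs1_under in the frame of rail_mid between -0.165 and 0.165 m and x of muffs1_under in the frame of rail_mid between -0.025 and 0.025 m and z of muffs1_under in the frame of rail_mid between -0.006 and 0.025 m and y of muffs2_under in the frame of rail_mid between -0.165 and 0.165 m and x of muffs2_under in the frame of rail_mid between -0.025 and 0.025 m and z of muffs2_under in the frame of rail_mid between -0.006 and 0.025 m); the robot touches nothing.
It fails at once if a bystander (gouge or offcut) is moved more than 40 mm (distance of any of gouge0, gouge1, offcut from where it was at the start of the episode above 0.04 m).
Of muffs0, muffs1, muffs2 only 2 to 3 are there at a start; the rules pass over those that are not, and their reading is None.
At some moment in a run one of muffs0, muffs1, muffs2 may be knocked a few centimetres aside while the robot is not near it.
It also fails if it takes over 210 s, if anything falls off the work surface, if the arm or the gripper's body presses on something with over 40 N, if the wrist force passes 120 N, or if a joint passes its speed limit or range.

## Working session

There is one attempt and no reset: what is moved stays moved. The work goes in short steps, each a Python script; the robot and the scene stay as the last script left them, time stands still between calls to the robot, and variables do not carry over. Pictures are saved under pics/ and viewed, at most 14 in all, crops included, and the job is handed in when it is done.

```bash
mkdir -p pics; cat > h.py <<'E'
import numpy as np, cv2
from cell import env, kin, camera, calibration, job
def cal(n):
    c=calibration(n); R=cv2.Rodrigues(np.array(c["rvec"],float))[0]; return c,R,np.array(c["tvec"],float).ravel()
def w(n,d,u,v,depth=None):
    c,R,t=cal(n); z=d[int(round(v)),int(round(u))] if depth is None else depth
    return R.T@(np.array([(u-c["cx"])/c["fx"]*z,(v-c["cy"])/c["fy"]*z,z])-t)
def cloud(n,d):
    c,R,t=cal(n); v,u=np.mgrid[:400,:640]
    P=np.stack([(u-c["cx"])/c["fx"]*d,(v-c["cy"])/c["fy"]*d,d],-1); P=(P-t)@R; P[d==0]=np.nan; return P
def snap(n,tag):
    p,d=camera(n); cv2.imwrite(f"pics/{tag}.png",p); np.save(f"pics/{tag}.npy",d); return p,d
def q(yaw):  # tool down, tool y axis at world angle yaw+90
    return np.array([0,np.cos(yaw/2),np.sin(yaw/2),0])
E
python3 - <<'E'
from h import *
for n in("scene","top"):
    snap(n,n+"0"); c,R,t=cal(n); print(n,c,-R.T@t)
s=env.get_state();print(s)
E
```

```text
scene {'fx': 427.7481015884162, 'fy': 427.7481015884162, 'cx': 327.4648758537027, 'cy': 199.317710046062, 'rvec': array([ 0.62393356,  2.73755826, -0.97809393]), 'tvec': array([ 0.35784982, -0.11327372,  1.54194398])} [0.80797986 0.79524873 1.11050739]
top {'fx': 420.4106983816351, 'fy': 420.4106983816351, 'cx': 318.34316925300664, 'cy': 201.47801687036633, 'rvec': array([ 2.16929509, -2.12464821,  0.15732157]), 'tvec': array([0.07049179, 0.44763273, 1.03658563])} [0.29198256 0.07992739 1.09005125]
{'time': 0.1, 'qpos': array([ 1.08690491,  0.4777391 ,  0.02234736,  1.55632367, -0.01151841,
        1.10930223, -0.08313672]), 'joint_velocities': array([-0.00044443, -0.00017603,  0.00070712, -0.0031055 ,  0.00106886,
       -0.000614  , -0.00075005]), 'joint_torque': array([ 5.78673236e-03, -5.97753453e+01,  1.61434494e+00, -2.81947517e+01,
        1.29065994e-02,  5.06831682e-03,  1.41224014e-06]), 'tcp_pos': array([ 0.2475833 , -0.62752195,  0.30302061]), 'orientation': array([-7.96153188e-04,  9.82401832e-01,  1.86777849e-01, -2.05163388e-04]), 'force': array([-0.72880511, -0.34904479,  0.45170199]), 'torque': array([0.01483294, 0.01086252, 0.04621728]), 'gripper_force': 0.0, 'opening': 0.08515808185139544}
```

View pics/scene0.png

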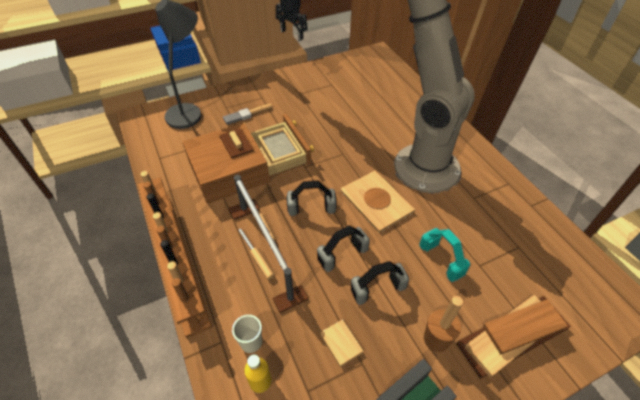

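View pics/top0.png

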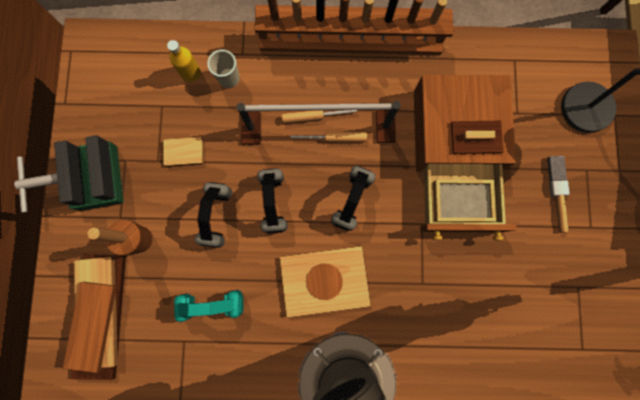

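The two views show three black pairs (top px (210,214), (272,200), (357,198)). They also show the rail from (245,107) to (395,107), the cover at (478,136) on the chest, and the open drawer with the stone at (465,202). The turquoise decoy is at (208,306). Next I'll measure from both depth views.

```bash
cat >> h.py <<'E'
def rect(P,m):
    X=P[m][:, :2].astype(np.float32); X=X[~np.isnan(X[:,0])]; r=cv2.minAreaRect(X*1000)
    return [np.round(a,1) for a in (r[0][0],r[0][1],r[1][0],r[1][1],r[2])],len(X)
def crowns(D,zlo=.116,zhi=.135,box=(.3,.62,-.1,.55)):
    out=[]
    for n,d in D.items():
        P=cloud(n,d); x,y,z=P[...,0],P[...,1],P[...,2]
        m=((z>zlo)&(z<zhi)&(x>box[0])&(x<box[1])&(y>box[2])&(y<box[3])).astype(np.uint8)
        k,L,st,c=cv2.connectedComponentsWithStats(m)
        for i in range(1,k):
            if st[i,4]>25: out.append((n,*rect(P,L==i),np.round(np.nanmedian(z[L==i]),4)))
    return out
E
python3 - <<'E'
from h import *
D={n:np.load(f"pics/{n}0.npy") for n in("scene","top")}
for o in crowns(D):print(o)
for n,d in D.items():
    P=cloud(n,d);x,y,z=P[...,0],P[...,1],P[...,2]
    for nm,(a,b,c,e,f,g) in dict(grip=(.122,.14,.5,.85,-.45,-.1),board=(.1045,.118,.5,.85,-.45,-.1),bar=(.145,.17,.6,.75,-.12,.38),chest=(.095,.1035,.5,.9,-.5,0),rim=(.05,.06,.38,.62,-.5,-.1),stone=(.035,.048,.38,.62,-.5,-.1),front=(.07,.095,.3,.55,-.5,-.1),table=(-.01,.01,.3,.5,.2,.4)).items():
        m=(z>a)&(z<b)&(x>c)&(x<e)&(y>f)&(y<g)
        if m.sum()>5:
            mm=m.astype(np.uint8);k,L,st,_=cv2.connectedComponentsWithStats(mm);i=1+np.argmax(st[1:,4])
            print(n,nm,rect(P,L==i),np.round(np.nanmedian(z[L==i]),4))
p=cv2.imread("pics/top0.png")
a=cv2.resize(p[60:245,405:525],None,fx=3.2,fy=3.2,interpolation=2)
s=cv2.imread("pics/scene0.png");b=cv2.resize(s[110:190,180:320],None,fx=3,fy=3,interpolation=2)
b=cv2.copyMakeBorder(b,0,a.shape[0]-b.shape[0],0,0,0);print(a.shape,b.shape)
im=np.hstack([a,b]);cv2.imwrite("pics/c1.png",im[:600,:800])
E
```

```text
('scene', [np.float64(456.0), np.float64(-5.4), np.float64(31.6), np.float64(65.2), np.float64(66.9)], 162, np.float64(0.1247))
('scene', [np.float64(444.3), np.float64(197.8), np.float64(62.1), np.float64(30.4), np.float64(3.8)], 195, np.float64(0.1243))
('scene', [np.float64(405.7), np.float64(343.1), np.float64(29.9), np.float64(64.4), np.float64(81.9)], 232, np.float64(0.1245))
('scene', [np.float64(350.3), np.float64(540.3), np.float64(7.7), np.float64(22.0), np.float64(15.8)], 33, np.float64(0.1254))
('top', [np.float64(455.7), np.float64(-7.0), np.float64(27.7), np.float64(65.1), np.float64(68.9)], 315, np.float64(0.1251))
('top', [np.float64(444.2), np.float64(196.7), np.float64(65.9), np.float64(28.0), np.float64(6.5)], 319, np.float64(0.125))
('top', [np.float64(406.3), np.float64(342.7), np.float64(29.3), np.float64(62.8), np.float64(84.4)], 325, np.float64(0.1248))
('top', [np.float64(343.8), np.float64(529.8), np.float64(23.9), np.float64(9.0), np.float64(8.3)], 39, np.float64(0.1249))
scene grip ([np.float64(601.6), np.float64(-298.5), np.float64(17.8), np.float64(78.6)
[... 1139 characters left out ...]
at64(83.8), np.float64(19.9), np.float64(377.3), np.float64(2.1)], 1039) 0.1565
top chest ([np.float64(650.9), np.float64(-283.8), np.float64(226.3), np.float64(221.1), np.float64(0.9)], 5892) 0.1006
top rim ([np.float64(454.7), np.float64(-286.9), np.float64(103.5), np.float64(146.0), np.float64(0.5)], 623) 0.0547
top stone ([np.float64(456.1), np.float64(-289.3), np.float64(87.3), np.float64(126.6), np.float64(1.2)], 1645) 0.0447
top front ([np.float64(384.7), np.float64(-287.6), np.float64(14.4), np.float64(214.3), np.float64(1.0)], 619) 0.0875
top table ([np.float64(400.0), np.float64(300.0), np.float64(199.9), np.float64(199.7), np.float64(0.0)], 4098) 0.0007
(592, 384, 3) (592, 420, 3)
```

View pics/c1.png

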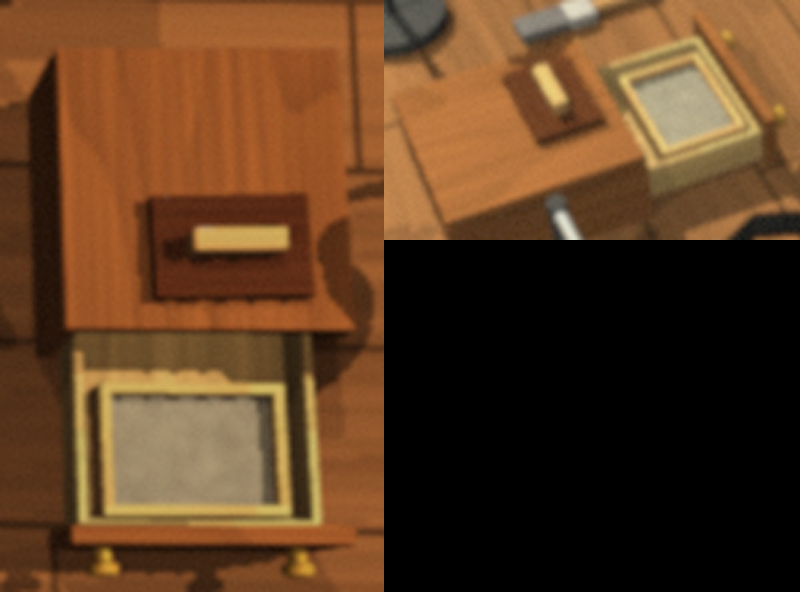

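Depth agrees between the two views: crown tops at 125 mm, bar top at 157, rim at 54.5, stone at 44.5. The crop shows the cover at (230,245) and the recess at (190,450). Cover first.

```bash
cat >> h.py <<'E'
def go(p,yaw,v=.15,**k): return env.movel(np.array(p,float),velocity=v,rot=q(yaw),**k)
E
python3 - <<'E'
from h import *
for n in("scene","top"):
    P=cloud(n,np.load(f"pics/{n}0.npy"));x,y,z=P[...,0],P[...,1],P[...,2]
    m=(z>.109)&(z<.118)&(x>.55)&(x<.66)&(y>-.39)&(y<-.22); print(n,rect(P,m))
    m=(z>.126)&(z<.133)&(x>.55)&(x<.66)&(y>-.39)&(y<-.22); print(n,rect(P,m))
print(env.nose_length)
c=np.array([.6013,-.2995]); 
for yaw in (np.pi/2+.035,-np.pi/2+.035):
    print(yaw,kin.inverse_kinematics([*c,.25],q(yaw)),kin.inverse_kinematics([.455,-.287,.25],q(yaw)))
E
```

```text
scene ([np.float64(601.4), np.float64(-298.8), np.float64(80.3), np.float64(122.1), np.float64(1.9)], 395)
scene ([np.float64(601.4), np.float64(-300.1), np.float64(17.8), np.float64(70.3), np.float64(0.4)], 77)
top ([np.float64(600.8), np.float64(-299.0), np.float64(80.1), np.float64(121.6), np.float64(1.8)], 1147)
top ([np.float64(600.6), np.float64(-299.0), np.float64(17.9), np.float64(69.6), np.float64(0.7)], 204)
0.0726
1.6057963267948965 [ 0.60687682  0.54459876 -0.3395455   1.59531784  0.20187266  1.03640051
  0.24460767] [ 0.75140725  0.34000385 -0.3707009   1.91787484  0.15351173  0.91096672
  0.34061687]
-1.5357963267948966 [ 0.16817103  0.53295874  0.28734499  1.62980888 -0.17156065  1.0036793
 -2.59636725] [ 0.24447683  0.31743257  0.24655105  1.95201739 -0.09871124  0.88353039
 -2.56467736]
```

```bash
python3 - <<'E'
from h import *
c=[.6011,-.2991]; yw=np.pi/2+.028; ys=np.pi/2+.016
env.grip(.045,60)
env.reach(np.array([*c,.26]),q(yw))
go([*c,.188],yw,.08)
env.grip(0.0,60); s=env.get_state(); print(s["opening"],s["gripper_force"],s["tcp_pos"])
go([*c,.26],yw,.08)
go([.4548,-.2873,.22],ys,.12)
go([.4548,-.2873,.165],ys,.08)   # cover underside about 0.077
env.dwell(.3)
for n in("scene","top"):
    p,d=snap(n,n+"1");P=cloud(n,d);x,y,z=P[...,0],P[...,1],P[...,2]
    b=(x>.39)&(x<.53)&(y>-.38)&(y<-.2)
    for lo,hi in((.082,.092),(.05,.06)):
        m=b&(z>lo)&(z<hi); print(n,rect(P,m),np.median(z[m]))
E
```

```text
0.016282087727231647 61.54434084892273 [ 0.60146931 -0.29924315  0.18887232]
scene ([np.float64(443.9), np.float64(-275.8), np.float64(107.4), np.float64(146.4), np.float64(0.2)], 391) 0.08751375229907671
scene ([np.float64(458.4), np.float64(-290.1), np.float64(136.2), np.float64(179.2), np.float64(0.2)], 267) 0.05504370987761104
top ([np.float64(443.4), np.float64(-301.1), np.float64(155.5), np.float64(106.6), np.float64(89.9)], 844) 0.08730577295364478
top ([np.float64(451.0), np.float64(-289.5), np.float64(109.4), np.float64(179.5), np.float64(1.2)], 461) 0.055537274612815754
```

```bash
python3 - <<'E'
from h import *
a=cv2.resize(cv2.imread("pics/top1.png")[140:250,410:530],None,fx=3.3,fy=3.3,interpolation=2)
b=cv2.resize(cv2.imread("pics/scene1.png")[110:190,235:330],None,fx=4.2,fy=4.5,interpolation=2)
h=363; im=np.hstack([a[:h],b[:360] if 0 else cv2.resize(b,(399,a.shape[0]))]);cv2.imwrite("pics/c2.png",im)
for n in("scene","top"):
    P=cloud(n,np.load(f"pics/{n}1.npy"));x,y,z=P[...,0],P[...,1],P[...,2]
    m=(z>.083)&(z<.093)&(x>.40)&(x<.53)&(y>-.37)&(y<-.21)
    k,L,st,_=cv2.connectedComponentsWithStats(m.astype(np.uint8))
    for i in range(1,k):
        if st[i,4]>15: print(n,rect(P,L==i),np.nanpercentile(P[L==i],[1,50,99],axis=0).round(4).tolist())
E
```

```text
scene ([np.float64(456.2), np.float64(-287.0), np.float64(81.9), np.float64(125.2), np.float64(1.2)], 348) [[0.416, -0.3452, 0.0832], [0.4694, -0.2647, 0.0878], [0.496, -0.2255, 0.0923]]
top ([np.float64(456.7), np.float64(-263.2), np.float64(79.3), np.float64(71.7), np.float64(1.1)], 740) [[0.417, -0.2953, 0.0836], [0.4512, -0.2541, 0.0873], [0.4961, -0.2281, 0.0915]]
top ([np.float64(425.2), np.float64(-343.2), np.float64(10.0), np.float64(12.9), np.float64(86.4)], 23) [[0.4188, -0.3484, 0.0844], [0.4242, -0.3451, 0.0877], [0.4314, -0.3387, 0.0892]]
```

View pics/c2.png

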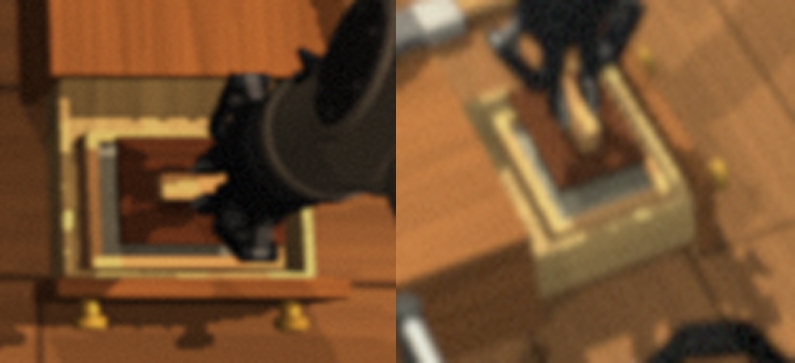

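The held cover is about 1.5 mm too far in +x over the recess. I'll shift it and lower it with a force stop.

```bash
python3 - <<'E'
from h import *
ys=np.pi/2+.016
go([.4533,-.2870,.165],ys,.05)
r=go([.4533,-.2870,.1335],ys,.03,stop_force=8); s=env.get_state(); print(r,s["tcp_pos"],s["force"])
if s["tcp_pos"][2]<.1375:
    env.grip(.045); go([.4533,-.2870,.26],ys,.15)
    env.reach(np.array([.35,-.40,.30]),q(ys))
    for n in("scene","top"):
        P=cloud(n,snap(n,n+"2")[1]);x,y,z=P[...,0],P[...,1],P[...,2]
        b=(x>.40)&(x<.51)&(y>-.36)&(y<-.21)
        for lo,hi in((.05,.06),(.067,.078)):
            m=b&(z>lo)&(z<hi); print(n,rect(P,m),np.percentile(z[m],[2,50,98]))
E
```

```text
False [ 0.45343934 -0.28705607  0.13369167] [-0.46774279 -0.06988658 -2.8287031 ]
scene ([np.float64(453.5), np.float64(-285.0), np.float64(107.4), np.float64(147.6), np.float64(0.3)], 682) [0.05063079 0.05487261 0.05945284]
scene ([np.float64(454.4), np.float64(-286.7), np.float64(72.8), np.float64(18.6), np.float64(89.9)], 75) [0.06793494 0.07233675 0.07677472]
top ([np.float64(454.1), np.float64(-287.0), np.float64(103.4), np.float64(146.3), np.float64(0.8)], 1923) [0.05072066 0.05471604 0.05889515]
top ([np.float64(455.4), np.float64(-287.0), np.float64(18.4), np.float64(69.3), np.float64(0.5)], 211) [0.06816351 0.07267739 0.07641509]
```

The cover is seated: its top is flush with the rim at 54.7 mm and centred to about 1 mm. Next I push the drawer.

```bash
python3 - <<'E'
from h import *
y0=-.288
env.grip(0.0,30)
env.reach(np.array([.345,-.330,.22]),q(0))
go([.352,y0,.20],0,.1); go([.352,y0,.122],0,.1)
r=go([.495,y0+.002,.122],0,.05,stop_force=20); print(r,env.get_state()["tcp_pos"],env.get_state()["force"])
r2=go([.530,y0+.002,.122],0,.02,stop_force=15); s=env.get_state(); print(r2,s["tcp_pos"],s["force"])
env.dwell(.4)
go([.45,y0,.122],0,.1); go([.43,y0,.30],0,.15); env.reach(np.array([.40,-.40,.35]),q(0))
D={}
for n in("scene","top"):
    D[n]=snap(n,n+"3")[1]; P=cloud(n,D[n]);x,y,z=P[...,0],P[...,1],P[...,2]
    m=(z>.078)&(z<.098)&(x>.48)&(x<.545)&(y>-.41)&(y<-.16); print(n,rect(P,m))
for o in crowns(D): print(o)
E
```

```text
False [ 0.4949889  -0.28606731  0.12209433] [-1.67628297  1.14245444 -0.34796961]
True [ 0.51070459 -0.28587739  0.12119077] [ 0.3592166   0.10044816 -0.65551864]
scene ([np.float64(533.6), np.float64(-282.7), np.float64(23.1), np.float64(222.0), np.float64(0.3)], 171)
top ([np.float64(533.1), np.float64(-284.7), np.float64(219.4), np.float64(23.4), np.float64(89.9)], 671)
('scene', [np.float64(454.3), np.float64(-7.4), np.float64(32.7), np.float64(62.5), np.float64(71.6)], 159, np.float64(0.1248))
('scene', [np.float64(443.7), np.float64(197.7), np.float64(63.5), np.float64(30.1), np.float64(6.2)], 196, np.float64(0.1248))
('scene', [np.float64(405.6), np.float64(343.2), np.float64(30.2), np.float64(64.7), np.float64(83.9)], 228, np.float64(0.1245))
('scene', [np.float64(347.8), np.float64(541.7), np.float64(10.2), np.float64(24.7), np.float64(29.6)], 40, np.float64(0.1237))
('top', [np.float64(454.8), np.float64(-6.7), np.float64(27.7), np.float64(62.4), np.float64(69.2)], 307, np.float64(0.1252))
('top', [np.float64(443.7), np.float64(196.8), np.float64(64.9), np.float64(28.0), np.float64(6.1)], 319, np.float64(0.1249))
('top', [np.float64(406.8), np.float64(343.2), np.float64(28.8), np.float64(62.4), np.float64(82.8)], 323, np.float64(0.1249))
('top', [np.float64(341.7), np.float64(530.1), np.float64(11.4), np.float64(25.1), np.float64(84.4)], 43, np.float64(0.1245))
```

View pics/top3.png

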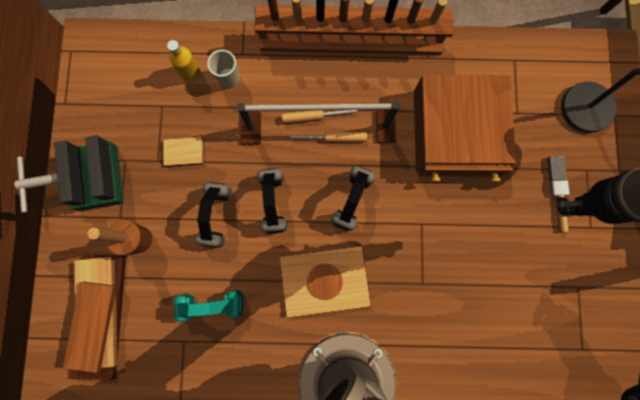

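The drawer looks shut and the pairs have not moved. I'll confirm home with a second push, then hang the first pair and check it.

```bash
cat >> h.py <<'E'
BY=.036
def bar(y): return np.array([.6502-.0358*(y-.0845),y])
def hang(c,yaw,ys):
    env.grip(.055,50)
    c=np.array(c); zg=.187
    env.reach(np.array([*c,.30]),q(yaw)); go([*c,zg],yaw,.1)
    env.grip(0.0,50); s=env.get_state(); print("grip",s["opening"],s["gripper_force"],s["tcp_pos"])
    if s["opening"]<.015: return
    go([*c,.385],yaw,.1)
    t=bar(ys); k=t-[.02,0]
    go([*t,.385],BY,.1); env.dwell(.5)
    print("stop",go([*t,.246],BY,.08,stop_force=6)); print("stop",go([*t,zg+.157-.113+.003],BY,.03,stop_force=4)); print(env.get_state()["tcp_pos"])
    env.dwell(.3); env.grip(.045); go([*t,.33],BY,.08)
def look(tag,away=(.40,-.40,.35)):
    env.reach(np.array(away),q(0)); D={n:snap(n,n+tag)[1] for n in("scene","top")}
    print("table");[print(o) for o in crowns(D,box=(.3,.56,-.15,.48))]
    print("bar");[print(o) for o in crowns(D,.1625,.178,box=(.57,.73,-.09,.26))]
E
python3 - <<'E'
from h import *
y0=-.288
go([.45,y0,.30],0,.15);go([.45,y0,.122],0,.15)
r2=go([.525,y0+.002,.122],0,.04,stop_force=28); s=env.get_state(); print(r2,s["tcp_pos"])
env.dwell(.2); go([.45,y0,.122],0,.1); go([.43,y0,.30],0,.15)
hang((.4062,.343),np.radians(-6.7),.1845)
look("4")
print(env.get_state()["time"])
E
```

```text
True [ 0.51123233 -0.28638777  0.12089945]
grip 0.02623431302593283 50.06175220012665 [0.40646863 0.34319364 0.1877259 ]
stop False
stop False
[0.64653864 0.18451855 0.23376775]
table
('scene', [np.float64(455.7), np.float64(-5.9), np.float64(31.4), np.float64(66.2), np.float64(69.2)], 163, np.float64(0.1244))
('scene', [np.float64(445.5), np.float64(197.1), np.float64(64.6), np.float64(29.6), np.float64(5.9)], 195, np.float64(0.1247))
('top', [np.float64(455.2), np.float64(-6.8), np.float64(27.7), np.float64(62.3), np.float64(68.8)], 308, np.float64(0.1251))
('top', [np.float64(444.1), np.float64(196.7), np.float64(64.2), np.float64(28.2), np.float64(5.8)], 321, np.float64(0.125))
bar
('scene', [np.float64(645.6), np.float64(185.4), np.float64(56.4), np.float64(29.5), np.float64(0.9)], 208, np.float64(0.1689))
('top', [np.float64(646.1), np.float64(183.9), np.float64(60.7), np.float64(27.4), np.float64(1.7)], 288, np.float64(0.1691))
44.8
```

View pics/scene4.png

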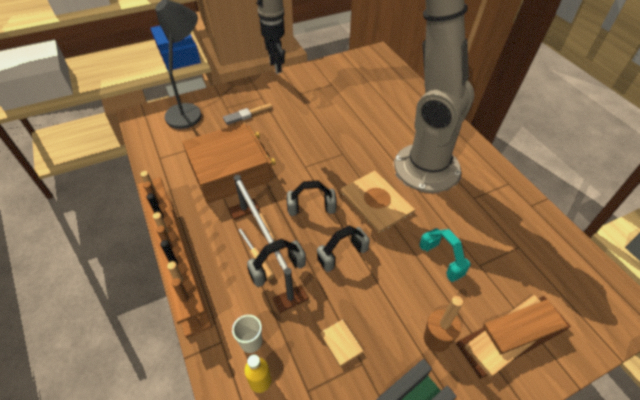

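The first pair hangs on the bar (scene px (275,258)) at crown top 169 mm, centred and level. The drawer is at its stop. On to the next pair.

```bash
python3 - <<'E'
from h import *
hang((.4444,.197),np.radians(6),.0845)
look("5"); print(env.get_state()["time"])
E
```

```text
grip 0.026436566038576817 50.17288684844971 [0.44471267 0.19711166 0.18763564]
stop False
stop False
[0.65014869 0.08449404 0.23380411]
table
('scene', [np.float64(454.8), np.float64(-6.3), np.float64(31.4), np.float64(64.4), np.float64(73.0)], 162, np.float64(0.1245))
('top', [np.float64(454.3), np.float64(-6.5), np.float64(27.7), np.float64(62.9), np.float64(69.1)], 305, np.float64(0.1251))
bar
('scene', [np.float64(649.7), np.float64(84.5), np.float64(58.7), np.float64(30.0), np.float64(2.2)], 189, np.float64(0.1687))
('scene', [np.float64(646.8), np.float64(185.9), np.float64(60.9), np.float64(31.2), np.float64(0.7)], 219, np.float64(0.1684))
('top', [np.float64(646.1), np.float64(184.8), np.float64(60.5), np.float64(25.8), np.float64(1.5)], 289, np.float64(0.1691))
('top', [np.float64(649.3), np.float64(85.2), np.float64(58.1), np.float64(27.8), np.float64(1.0)], 292, np.float64(0.1693))
60.4583
```

```bash
python3 - <<'E'
from h import *
hang((.4548,-.0065),np.radians(-20.7),-.0155)
look("6"); print(env.get_state()["time"])
for n in("scene","top"):
    P=cloud(n,np.load(f"pics/{n}6.npy"));x,y,z=P[...,0],P[...,1],P[...,2]
    m=(z>.078)&(z<.098)&(x>.48)&(x<.545)&(y>-.41)&(y<-.16); print(n,rect(P,m))
E
```

```text
grip 0.026638407323531135 49.22977387905121 [ 0.45506457 -0.00669752  0.18761581]
stop False
stop False
[ 0.65373933 -0.0154838   0.23383869]
table
bar
('scene', [np.float64(654.8), np.float64(-15.2), np.float64(31.1), np.float64(60.7), np.float64(89.6)], 171, np.float64(0.1686))
('scene', [np.float64(649.9), np.float64(84.0), np.float64(58.7), np.float64(31.3), np.float64(0.5)], 193, np.float64(0.1685))
('scene', [np.float64(645.8), np.float64(184.2), np.float64(58.7), np.float64(32.2), np.float64(3.1)], 214, np.float64(0.1687))
('top', [np.float64(654.0), np.float64(-15.7), np.float64(58.5), np.float64(28.1), np.float64(1.2)], 293, np.float64(0.169))
('top', [np.float64(645.8), np.float64(184.5), np.float64(60.0), np.float64(27.6), np.float64(3.7)], 288, np.float64(0.1689))
('top', [np.float64(647.8), np.float64(85.2), np.float64(59.3), np.float64(27.7), np.float64(1.1)], 292, np.float64(0.1692))
74.8083
scene ([np.float64(532.7), np.float64(-283.7), np.float64(219.3), np.float64(23.5), np.float64(89.7)], 171)
top ([np.float64(534.0), np.float64(-285.0), np.float64(22.9), np.float64(219.3), np.float64(0.9)], 672)
```

View pics/scene6.png

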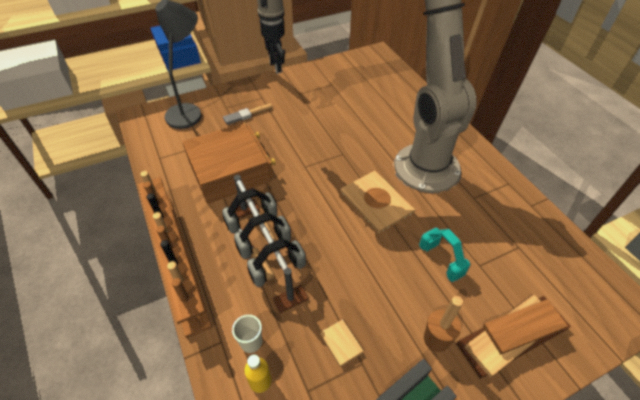

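All three pairs hang level on the bar (scene px (250,205), (262,232), (276,260)), and the drawer is shut. Handing in.

```bash
python3 - <<'E'
from h import *
env.dwell(1); print(job.job_done())
E
```

```text
the job is handed in; nothing more can be done
None
```

I laid the cover level in the recess and then pushed the drawer home to its stop. All three pairs of ear defenders hang on the rail, and the job was handed in at about 76 s; no verdict was returned.

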